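# Find the pitch-gauge leaf that fits the lead screw

### The job

Find out which of the three pitch-gauge leaves fits the lead screw clamped nearest to you: take the leaves from the rack one at a time, offer each teeth-down along the top of the thread and feel gently, sliding it along, whether it drops fully home into the grooves. Stand the leaf that seats fully in the slot of the dark kit block and leave the other two standing in slots of the gauge rack. Press only lightly on the thread (never more than 20 N), set the leaves down gently, and leave the nut, coupling, bottle and screwdriver where they are.

Things in the scene. Friction and masses are not known exactly. Their poses are not given: they have to be found in the camera images.
- screw_a: one of three lead screws, each strapped in two dark V-blocks on an aluminium base plate 74 x 214 x 10 mm. Gauge the one nearest the robot (x below 0.6); two wait at x about 0.77. Origin: centre of the plate's underside; z up, y along the screw. Axis 45 mm up; thread 32 mm outside diameter from y = -56 to 56, so its crests are 61 mm up. V-blocks at y = +-78, 22 mm wide, straps and bolts up to 65 mm.
- screw_b: second lead screw, same frame and sizes as screw_a. The three have different thread pitches: 6, 8 and 10 mm (trapezoidal, grooves half a pitch deep). Any of the three may be the nearest. Where along y the crests lie is not known: each rod sits up to 5 mm either way in its clamps, and stays there.
- screw_c: third lead screw, same frame and sizes as screw_a
- leaf_p: one of three loose pitch-comb leaves, 60 to 100 g: steel blade 64 mm long (along y), 4 mm thick (along x), teeth along its lower edge; on top a black grip 12 mm thick (x), 36 mm long (y), from 34 to 56 mm above the tooth tips. Origin: middle of the line of tooth tips; z up. Stands teeth down in a rack slot; any leaf in any slot. Alike but for their teeth: pitch 6, 8 or 10 mm, half that high.
- leaf_q: second leaf, same frame and sizes as leaf_p. Each leaf fits one of the three screws; which is not told. With its tips on the crests of its own thread, slid along, it drops by its tooth height (3, 4 or 5 mm) within one pitch; play about 0.25 mm each way. On another thread it stays up on the crests wherever it is slid.
- leaf_r: third leaf, same frame and sizes as leaf_p
- rack: gauge rack: fixed aluminium block 124 x 88 x 24 mm with three slots along its y, at x = -42, 0 and 42 mm, a leaf upright in each. Slots 72 mm long, 6 mm wide, 18 mm deep (floor 6 mm above the bench), mouths chamfered to 12 mm. Origin: centre of its underside. It stands left or right of the nearest screw.
- kit: kit block: fixed dark block 132 x 88 x 24 mm on the other side of the nearest screw, with one slot like the rack's (see kit_slot) and two round pockets at x = 24 mm with the screw's brass nut and coupling. Origin: on its underside; the slot is at x = -42 mm.
- kit_slot (a point): middle of the floor of the kit block's only slot, 6 mm above the bench; the slot runs along this frame's y (72 mm), is 6 mm wide along x, 18 mm deep, its mouth (24 mm above the bench) chamfered to 12 mm.
- nut: bystander: brass lead-screw nut, 35 mm diameter, 34 mm high, standing in the kit block's larger pocket; origin at the centre of its underside
- coupling: bystander: aluminium shaft coupling, 25 mm diameter, 36 mm high, standing in the kit block's smaller pocket; origin at the centre of its underside
- oil: bystander: small amber bottle, 28 mm diameter, 62 mm high, standing on the bench beyond the screw; origin at the centre of its underside
- driver: bystander: screwdriver 160 mm long lying on the bench between the robot and the nearest screw; origin near its middle

How it is judged:
By the outcome, as a careful person would: the job done as asked, in the order asked, and still so for the second after the job is handed in, with the robot touching nothing.
It also fails if it takes over 72 s, if anything falls off the work surface, if the arm or the gripper's body presses on something with over 40 N, if the wrist force passes 120 N, or if a joint passes its speed limit or range.

### The arm

A 6-joint arm with a two-finger parallel gripper is mounted at the origin on the work surface. World frame = base frame: x ahead of the robot, y to its left, z up, the work surface at z = 0. Lengths are in m, angles in degrees, forces in N, time in s.
With the tool pointing down it reaches from about 0.25 to 0.725 m from the base axis. Payload 9.7 kg.
Tool frame: the origin (TCP) lies on the centre line of the jaws, within the pads' length; the fingertips stand 14 mm ahead of it and the grasp point (between the pads) lies 5 mm behind it; z points along the fingers, y is the direction in which the jaws open and shut (so a half turn about z gives the same grasp; the last joint's range is limited). The gripper opens to 85 mm and grips with 20 to 120 N. Pads are 22 mm wide; open, the fingers measure 114 mm over their backs; the gripper's body (76 mm by 85 mm) begins 54 mm behind the grasp point. The pads swing forward as they close: fully open they stand 13 mm farther back than shut.
Start: joints at [0, 4.979, 10.078, 95.1, 0, 90], TCP at [0.55, -0, 0.245] pointing down, gripper open.
Joint ranges: [-179.16, 179.16], [-48.56, 103.87], [-65.8, 70.77], [-126.05, 130.52], [-82.76, 87.17], [-180, 180]. Speed limits (degrees/s): [127.2, 127.2, 147.25, 180, 180, 180].

### API

Orientations are given as [roll, pitch, yaw] about the fixed x, y, z axes, in that order (R = Rz(yaw) Ry(pitch) Rx(roll)).
In Python, from plant import * gives the robot as it stands.
- The arm moves only by the tool apply_moves, never from a script. Its argument "motion" is a list of rows, each a list of 4 numbers: the shift along the tool's x, y, z in m, then the turn about the tool's z in rad. A call has 1 to 5 rows; each row is the pose to reach, as a shift and turn from the pose commanded when the call began, along the tool's axes at that moment; what a row does not reach only later rows make up. A row lasts 1/10 s, in which the tool goes at most 50 mm and 8.59 degrees, less where a joint would pass 70% of its speed; a pose out of reach is approached as far as the arm can. A call with a gripper value outside its range is refused whole. "hand" is the opening, from 0 (shut) to 1 (fully open), set as the call begins (left out, the last holds). The fingers move at their own pace and stop on an object; "newtons" is the grip in N (left out, the last holds). Time passes only in rows, so rows that repeat a pose let the fingers close. It gives the time, the measured TCP pose, the force and the opening at its end, in the units of the state.
- state(): the state, without advancing time (a new reading comes with each control period).
- read_camera(name): name is "scene" or "side" or "wrist"; returns the picture (400x640x3 uint8, blue, green, red); there is no depth.
- camera_params(name): a dict with "fx", "fy", "cx", "cy" (pixels), "R" (3x3) and "t" (3): a world point X has camera coordinates R X + t. Camera axes: x right, y down, z forward; pixel columns grow to the right and rows downward; lengths in m; the calibration is good to about 2 mm. A picture is of the moment at which its call begins: read the wrist's pose just before it. camera_params takes no time and is no camera call; for the wrist camera it gives the pose at the moment of the call.
- sign_off(): hands the job in, once; it reports no verdict.
The state is a dict: "time": time; "joint_positions": joint angles; "joint_vel": joint speeds; "effort": joint torques, N m; "eef_pos": TCP position; "tcp_rot": TCP orientation; "ft_force": force on the tool from outside, world axes, zero at the start; "moment": the same for the moment, N m; "finger_gap": finger opening in m.
Only numpy, scipy, OpenCV 4.12 (cv2) and the standard library are available. Lean on these libraries where they do the work, as an engineer would, in place of code of your own. Each camera call takes 0.05 s, during which the arm holds its last target.

## Working session

There is one attempt and no reset: what is moved stays moved. The work goes in short steps, Python scripts to look and compute and a tool call to move; the robot and the scene stay as the last step left them, time stands still between calls to the robot, and variables do not carry over. Pictures are saved under pics/ and viewed, and the job is handed in when it is done.

Besides the shell and the picture viewer there is one more tool, called after "Request:" by a JSON object that holds its "fn" and its "kwargs", one argument or row to a line. apply_moves: Moves the arm, as the interface text tells. Its arguments: {"type":"object","properties":{"motion":{"type":"array","items":{"type":"array","items":{"type":"number"}}},"hand":{"type":"number"},"newtons":{"type":"number"}},"required":["motion"]}

```bash
ls; mkdir -p pics; python3 - <<'E'
from plant import *
import cv2
print(state())
for n in ["scene","side","wrist"]:
    p=camera_params(n); print(n,p)
    cv2.imwrite(f"pics/{n}0.png",read_camera(n))
E
```

```text
pics
{'time': 0.0, 'joint_positions': array([5.28952543e-04, 5.01022469e+00, 1.00347834e+01, 9.51000822e+01,
       1.61869565e-03, 9.00004448e+01]), 'joint_vel': array([-0.08754317,  0.05465676, -0.08223002,  0.05507607,  0.03201437,
        0.06098343]), 'effort': array([ 7.68234549e-04, -5.20392072e+01,  4.64802504e+01,  1.63646933e-02,
        2.23589603e-05, -6.77332673e-05]), 'eef_pos': array([5.49786033e-01, 1.27317797e-05, 2.44594412e-01]), 'tcp_rot': array([-1.79924476e+02, -1.61810793e-03,  9.00000820e+01]), 'ft_force': array([ 0.34649438, -0.92004287,  0.42000209]), 'moment': array([ 0.0554931 , -0.01394299,  0.00183886]), 'finger_gap': 0.08553940117166525}
scene {'fx': 432.8105904007058, 'fy': 432.8105904007058, 'cx': 322.9648673381434, 'cy': 203.27187788578408, 'R': array([[-0.02562487,  0.99954281, -0.01604778],
       [ 0.58466797,  0.00196385, -0.8112703 ],
       [-0.81086789, -0.03017132, -0.58445099]]), 't': array([ 0.02631299, -0.2849869 ,  1.31940644])}
side {'fx': 482.8474422250054, 'fy': 482.8474422250054, 'cx': 314.81186232077334, 'cy': 200.63005588166885, 'R': array([[-0.9872978 , -0.15830175,  0.01355036],
       [-0.09900324,  0.5462689 , -0.83173833],
       [ 0.12426349, -0.82251495, -0.55500247]]), 't': array([0.58502381, 0.09651963, 1.07382465])}
wrist {'fx': 358.07612594930055, 'fy': 358.07612594930055, 'cx': 319.3031130975677, 'cy': 197.53077442062732, 'R': array([[ 9.99997068e-01,  4.26475140e-04, -2.38380360e-03],
       [ 1.12499851e-03, -9.53514839e-01,  3.01343968e-01],
       [-2.14447639e-03, -3.01345766e-01, -9.53512523e-01]]), 't': array([-0.54851638, -0.04019994,  0.38100728])}
```

View pics/scene0.png

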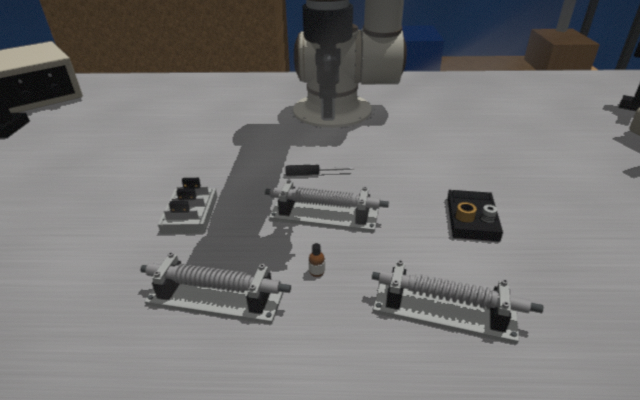

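View pics/side0.png

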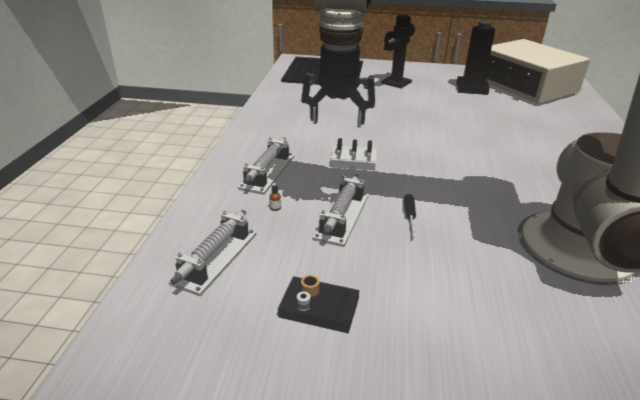

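View pics/wrist0.png

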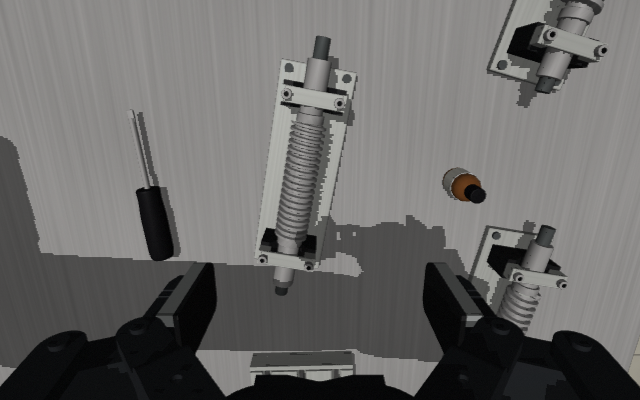

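The scene camera looks toward the robot. The rack, with 3 black grips, is around (188,205) px, the near screw around (328,203) px and the kit around (473,215) px. The wrist view shows the near screw at about (300,180) px, tilted slightly. Next I'll do a rough ray-cast.

```bash
cat > h.py <<'E'
import numpy as np, cv2, pickle
from plant import *
def ray(p,u,v,z):
    d=p['R'].T@np.array([(u-p['cx'])/p['fx'],(v-p['cy'])/p['fy'],1]); c=-p['R'].T@p['t']
    return c+d*(z-c[2])/d[2]
def proj(p,X):
    X=np.atleast_2d(X)@p['R'].T+p['t']; return np.c_[X[:,0]/X[:,2]*p['fx']+p['cx'],X[:,1]/X[:,2]*p['fy']+p['cy']]
def snap(n,name):
    p=camera_params(n); im=read_camera(n); cv2.imwrite(f'pics/{name}.png',im); pickle.dump(p,open(f'pics/{name}.pkl','wb')); return p,im
def load(name): return pickle.load(open(f'pics/{name}.pkl','rb')),cv2.imread(f'pics/{name}.png')
E
python3 - <<'E'
from h import *
for n in ["scene","side","wrist"]:
    pickle.dump(camera_params(n),open(f'pics/{n}0.pkl','wb'))
p,im=load('scene0'); s,si=load('side0'); w,wi=load('wrist0')
for nm,u,v,z in [('grip1',191,179,.06),('grip2',186,190,.06),('grip3',179,202,.06),('kitc',473,208,.024),('scr',328,196,.06)]:
    print(nm,ray(p,u,v,z).round(3))
print('cam wrist',-w['R'].T@w['t'], ray(w,322,45,.045),ray(w,281,290,.045))
for nm,u,v in [('kit a',286,281),('kit b',358,291)]: print(nm,ray(s,u,v,.024))
a=cv2.resize(im[150:250,140:280],None,fx=5,fy=5,interpolation=cv2.INTER_CUBIC)
b=cv2.resize(im[170:260,430:520],None,fx=5,fy=5,interpolation=cv2.INTER_CUBIC)
cv2.imwrite('pics/za.png',a);cv2.imwrite('pics/zb.png',b)
c=cv2.resize(wi[20:310,220:390],None,fx=3,fy=2,interpolation=cv2.INTER_CUBIC); cv2.imwrite('pics/zc.png',cv2.resize(wi[20:310,220:390],None,fx=2,fy=2))
E
```

```text
grip1 [ 0.485 -0.287  0.06 ]
grip2 [ 0.526 -0.286  0.06 ]
grip3 [ 0.567 -0.288  0.06 ]
kitc [0.536 0.287 0.024]
scr [ 0.547 -0.002  0.06 ]
cam wrist [0.54938439 0.0767176  0.37419431] [0.55093548 0.10861456 0.045     ] [ 0.50852195 -0.12920368  0.045     ]
kit a [0.60842056 0.25291125 0.024     ]
kit b [0.46953699 0.25611189 0.024     ]
```

Request:
{"fn": "apply_moves", "kwargs": {
  "motion": [
    [-0.048,-0.005,0,0],
    [-0.096,-0.01,0,0],
    [-0.144,-0.015,0,0],
    [-0.192,-0.02,0,0],
    [-0.24,-0.025,0,0]
  ]
}}

```text
time: 0.65
eef_pos: [0.5244, -0.2418, 0.2451]
tcp_rot: [-180.0, -0.0, 90.0]
ft_force: [0.8, -0.1, 0.5]
finger_gap: 0.0852
```

Request:
{"fn": "apply_moves", "kwargs": {
  "motion": [
    [0,0,0,0],
    [0,0,0,0]
  ]
}}

```text
time: 0.85
eef_pos: [0.5246, -0.241, 0.2447]
tcp_rot: [-179.9, -0.0, 89.9]
ft_force: [0.6, -0.0, 0.5]
finger_gap: 0.0855
```

```bash
python3 - <<'E'
from h import *
s=state(); print(s['time'],s['eef_pos'],s['tcp_rot'],s['joint_positions'])
p,im=snap('wrist','w1')
snap('scene','s1')
cv2.imwrite('pics/zw1.png',cv2.resize(im[100:400,180:460],None,fx=2,fy=2,interpolation=cv2.INTER_CUBIC))
E
```

```text
0.85 [ 0.52455064 -0.24104256  0.24467581] [-1.79944297e+02 -3.69553765e-02  8.98603022e+01] [-2.46847396e+01  8.85677889e+00  1.42703471e+01  9.54795896e+01
  1.04762120e-02  6.54549342e+01]
```

View pics/zw1.png

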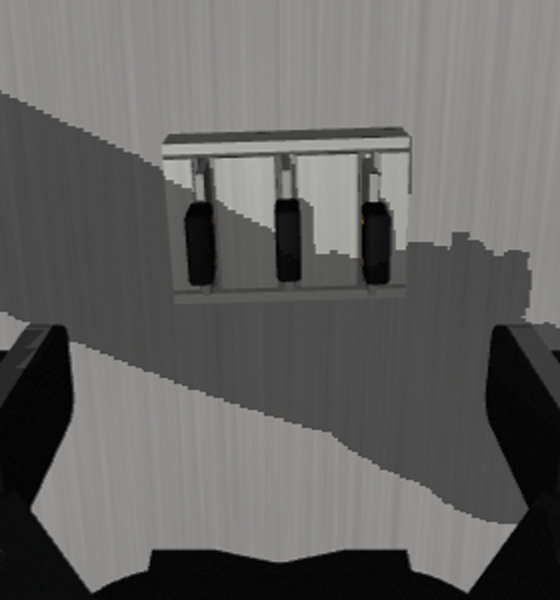

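View pics/zb.png

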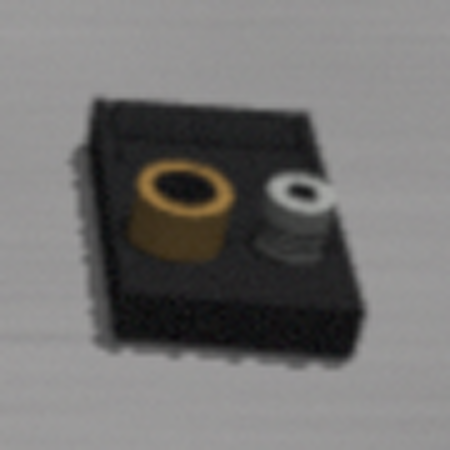

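View pics/zc.png

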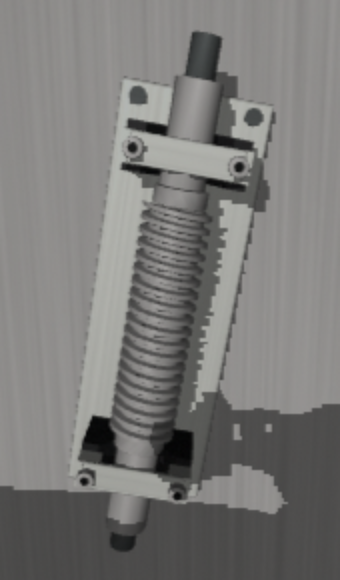

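```bash
python3 - <<'E'
from h import *
p,im=load('w1')
g=im.max(axis=2)
m=(g<45).astype(np.uint8); m[:180]=0;m[255:]=0; m[:,:255]=0; m[:,400:]=0
n,l,st,c=cv2.connectedComponentsWithStats(m)
for i in range(1,n):
    if st[i,4]<300: continue
    x,y,w,h,a=st[i]
    mm=l==i
    print(st[i],c[i])
    lo=ray(p,x+w/2-.5,y+h,.062)[1]; hi=ray(p,x+w/2-.5,y,.040)[1]
    # x: leftmost/rightmost per row in lower half (top face)
    rows=range(y+h//2,y+h-6)
    xs=[(np.where(mm[r])[0].min(),np.where(mm[r])[0].max()+1,r) for r in rows]
    xl=np.array([ray(p,a_-.5,r,.062)[:2] for a_,b_,r in xs]);xr=np.array([ray(p,b_-.5,r,.062)[:2] for a_,b_,r in xs])
    print('y lo/hi',lo,hi,'mid',(lo+hi)/2,'x',np.median(xl[:,0]),np.median(xr[:,0]))
# rack top corners (zoom coords)
def z(u,v): return 180+u/2,100+v/2
for nm,u,v,zz in [('TL',163,157,.024),('TR',410,153,.024),('BL',175,303,.024),('BR',406,297,.024),('TL0',163,135,0),('TR0',409,128,0)]:
    print(nm,ray(p,*z(u,v),zz).round(4))
# slot ends for yaw: slot1
for nm,u,v in [('s1top',200,158),('s1bot',206,292),('s2top',287,155),('s2bot',290,292),('s3top',370,154),('s3bot',373,290)]: print(nm,ray(p,*z(u,v),.024).round(4))
# scene
p2,i2=load('s1')
cv2.imwrite('pics/zs1.png',cv2.resize(i2[165:240,150:225],None,fx=7,fy=7,interpolation=cv2.INTER_CUBIC))
# screw ortho
q,w=load('wrist0')
H=[]
# plate corner picks (zc coords /2 + offset 220,20)
for nm,u,v,zz in [('TL',123,78,.01),('TR',272,106,.01),('BL',68,474,.01),('BR',198,494,.01),('boltT',133,147,.065),('boltT2',239,166,.065),('boltB',85,480,.065),('boltB2',178,495,.065),('rodT',206,55,.045),('rodB',122,540,.045)]:
    print(nm,ray(q,220+u/2,20+v/2,zz).round(4))
E
```

```text
[272 182  16  61 625] [280.1552 219.5712]
y lo/hi -0.3082161760782848 -0.2540110024424116 mid -0.2811135892603482 x 0.479790365512176 0.49344474137521754
[318 199  13  42 502] [323.67928287 220.05378486]
y lo/hi -0.3061845314416939 -0.2713050363632978 mid -0.2887447839024958 x 0.5216663296502396 0.5338596972068439
[361 201  14  42 552] [367.49818841 221.33695652]
y lo/hi -0.30830509216142676 -0.273423641947846 mid -0.29086436705463636 x 0.5620810938289811 0.5752369713935661
TL [ 0.465  -0.2546  0.024 ]
TR [ 0.5895 -0.2527  0.024 ]
BL [ 0.4674 -0.3357  0.024 ]
BR [ 0.5916 -0.3323  0.024 ]
TL0 [ 0.4616 -0.2487  0.    ]
TR0 [ 0.5927 -0.2451  0.    ]
s1top [ 0.4837 -0.2552  0.024 ]
s1bot [ 0.4843 -0.3292  0.024 ]
s2top [ 0.5276 -0.2537  0.024 ]
s2bot [ 0.5293 -0.3293  0.024 ]
s3top [ 0.5694 -0.2532  0.024 ]
s3bot [ 0.5737 -0.3282  0.024 ]
TL [0.5126 0.0997 0.01  ]
TR [0.5838 0.0871 0.01  ]
BL [ 0.4751 -0.1087  0.01  ]
BR [ 0.5483 -0.1212  0.01  ]
boltT [0.5215 0.0695 0.065 ]
boltT2 [0.5656 0.0619 0.065 ]
boltB [ 0.4943 -0.0839  0.065 ]
boltB2 [ 0.5388 -0.0918  0.065 ]
rodT [0.5518 0.1066 0.045 ]
rodB [ 0.5085 -0.1292  0.045 ]
```

View pics/zs1.png

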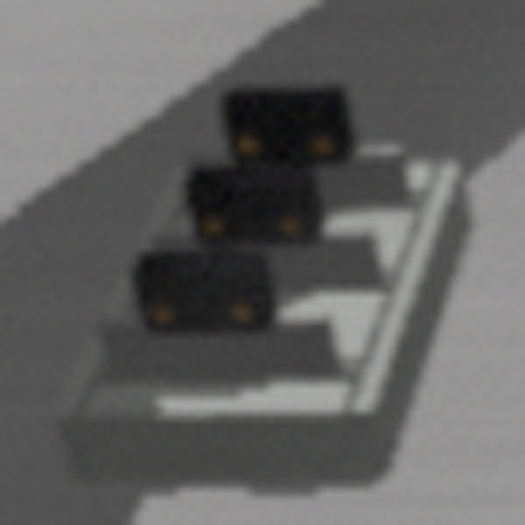

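Rack: yaw about +1.4°, slots at x = 0.4864, 0.528 and 0.570, grip centres at y = -0.289. Near screw: centre (0.530, -0.011), yaw -10°. The plate corners at z=10 mm and the bolts at z=65 mm agree on this. Next: a free pitch estimate from the saved picture, and the kit pose.

```bash
python3 - <<'E'
from h import *
q,w=load('wrist0')
yaw=np.radians(-10); ax=np.array([-np.sin(yaw),np.cos(yaw)]); lat=np.array([np.cos(yaw),np.sin(yaw)])
g=cv2.cvtColor(w,cv2.COLOR_BGR2GRAY).astype(np.float32)
t=np.arange(-50,50,.25)/1000
for off in [-6,-3,0,3]:
    X=np.array([[*(np.array([.53,-.011])+ax*a+lat*off/1000),.045+np.sqrt(256-off**2)/1000] for a in t])
    uv=proj(q,X).astype(np.float32)
    s=cv2.remap(g,uv[:,:1],uv[:,1:],cv2.INTER_CUBIC).ravel()
    s=s-np.convolve(np.pad(s,40,'edge'),np.ones(81)/81,'valid')
    s*=np.hanning(len(s))
    print(off,[(P,round(float(abs(np.sum(s*np.exp(2j*np.pi*t*1000/P)))),0)) for P in (5,6,7,8,9,10,12)])
p,im=load('scene0')
z=lambda u,v:(430+u/5-.4,170+v/5-.4)
for nm,u,v,zz in [('inner-robot',95,98,.024),('outer-robot',310,113,.024),('near-L',115,310,.024),('near-R',362,312,.024),('botL',115,347,0),('botR',350,360,0)]: print(nm,ray(p,*z(u,v),zz).round(4))
s_,si=load('side0')
cv2.imwrite('pics/zk.png',cv2.resize(np.clip(si[265:340,270:370].astype(float)*3,0,255).astype(np.uint8),None,fx=7,fy=7,interpolation=cv2.INTER_CUBIC))
E
```

```text
-6 [(5, 213.0), (6, 3294.0), (7, 178.0), (8, 164.0), (9, 172.0), (10, 271.0), (12, 129.0)]
-3 [(5, 153.0), (6, 3556.0), (7, 178.0), (8, 123.0), (9, 206.0), (10, 274.0), (12, 223.0)]
0 [(5, 109.0), (6, 2860.0), (7, 449.0), (8, 166.0), (9, 142.0), (10, 282.0), (12, 341.0)]
3 [(5, 247.0), (6, 2381.0), (7, 55.0), (8, 108.0), (9, 207.0), (10, 29.0), (12, 312.0)]
inner-robot [0.4689 0.2526 0.024 ]
outer-robot [0.48   0.3395 0.024 ]
near-L [0.6099 0.2306 0.024 ]
near-R [0.6105 0.321  0.024 ]
botL [0.6029 0.2359 0.    ]
botR [0.6098 0.3222 0.    ]
```

View pics/zk.png

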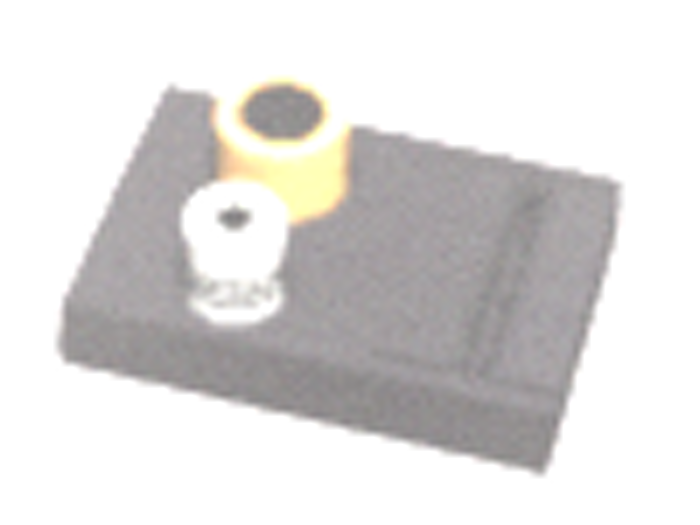

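Request:
{"fn": "apply_moves", "kwargs": {
  "motion": [
    [-0.025,-0.022,0.05,-0.024],
    [-0.048,-0.038,0.1,-0.024],
    [-0.048,-0.038,0.14,-0.024]
  ],
  "hand": 0.35
}}

```text
time: 1.25
eef_pos: [0.4874, -0.2873, 0.1107]
tcp_rot: [179.9, 0.1, 91.4]
ft_force: [0.6, -0.6, 1.1]
finger_gap: 0.0442
```

The screw pitch reads as 6 mm (strong FFT peak), so the fitting leaf should drop 3 mm. In the brightened side view the kit slot is on the robot side of the block, around zoom (505,280). The fingers must be narrow before I descend between the leaves.

Request:
{"fn": "apply_moves", "kwargs": {
  "motion": [
    [-0.001,0,0.01,0],
    [-0.001,0,0.02,0]
  ]
}}

```text
time: 1.45
eef_pos: [0.4879, -0.2872, 0.0912]
tcp_rot: [-180.0, -0.0, 91.4]
ft_force: [-0.2, 0.5, 1.1]
finger_gap: 0.0299
```

Request:
{"fn": "apply_moves", "kwargs": {
  "motion": [
    [0,0,0.015,0],
    [0,0,0.028,0],
    [0,0,0.036,0],
    [0,0,0.039,0]
  ]
}}

```text
time: 1.85
eef_pos: [0.4876, -0.288, 0.0514]
tcp_rot: [-180.0, -0.0, 91.4]
ft_force: [0.4, 0.3, 1.3]
finger_gap: 0.0299
```

Request:
{"fn": "apply_moves", "kwargs": {
  "motion": [
    [0,0,0,0],
    [0,0,0,0],
    [0,0,0,0]
  ],
  "hand": 0.0,
  "newtons": 40
}}

```text
time: 2.15
eef_pos: [0.4876, -0.2884, 0.0523]
tcp_rot: [180.0, 0.0, 91.4]
ft_force: [-0.1, 0.2, 0.3]
finger_gap: 0.0112
```

Request:
{"fn": "apply_moves", "kwargs": {
  "motion": [
    [0,0,-0.015,0],
    [0,0,-0.035,0],
    [0,0,-0.06,0],
    [0,0,-0.085,0]
  ]
}}

```text
time: 2.55
eef_pos: [0.4877, -0.2884, 0.1394]
tcp_rot: [179.9, 0.0, 91.4]
ft_force: [0.0, 0.6, 0.0]
finger_gap: 0.0111
```

```bash
python3 - <<'E'
from h import *
st=state();print(st['eef_pos'],st['tcp_rot'],st['finger_gap'],st['ft_force'])
p,im=snap('scene','s2')
cv2.imwrite('pics/zs2.png',cv2.resize(im[120:240,140:240],None,fx=5,fy=5,interpolation=cv2.INTER_CUBIC))
E
```

```text
[ 0.48767024 -0.28838502  0.13935475] [1.79933014e+02 3.78299424e-02 9.13693244e+01] 0.011095891276373185 [0.02587904 0.64185913 0.04325064]
```

View pics/zs2.png

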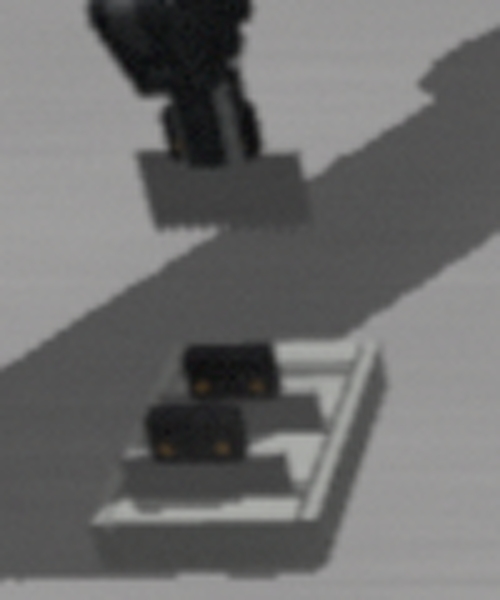

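The leaf is held squarely in the scene view, with fine teeth visible along its lower edge around zoom (155–310, 225). Now I'll carry it to the screw.

Request:
{"fn": "apply_moves", "kwargs": {
  "motion": [
    [0.046,0.008,0,0.033],
    [0.092,0.016,0,0.066],
    [0.138,0.024,0,0.1],
    [0.184,0.033,0,0.133],
    [0.23,0.041,0,0.166]
  ]
}}

```text
time: 3.1
eef_pos: [0.5234, -0.0556, 0.1385]
tcp_rot: [179.9, -0.0, 81.8]
ft_force: [0.9, -0.7, -0.4]
finger_gap: 0.0111
```

```bash
cat >> h.py <<'E'
def go(x,y,z,yaw):
    s=state(); e=s['eef_pos']; a=np.radians(s['tcp_rot'][2]); d=np.array([x,y])-e[:2]
    tx=np.array([np.cos(a),np.sin(a)]); ty=np.array([np.sin(a),-np.cos(a)])
    print('t',round(s['time'],2),'pos',e.round(4),'rot',s['tcp_rot'].round(2),'F',s['ft_force'].round(1),'gap',round(s['finger_gap'],4))
    print('shift',(d@tx).round(4),(d@ty).round(4),round(e[2]-z,4),'turn',round(np.radians((s['tcp_rot'][2]-yaw)),4))
E
python3 -c "
from h import *
go(.530,-.011,.115,80)"
```

```text
t 3.1 pos [ 0.5234 -0.0556  0.1385] rot [ 1.7988e+02 -1.0000e-02  8.1770e+01] F [ 0.9 -0.7 -0.4] gap 0.0111
shift 0.0451 0.0001 0.0235 turn 0.0308
```

Request:
{"fn": "apply_moves", "kwargs": {
  "motion": [
    [0.025,0,0.01,0.03],
    [0.043,0,0.02,0.03],
    [0.043,0,0.024,0.03],
    [0.043,0,0.026,0.03]
  ]
}}

```text
time: 3.5
eef_pos: [0.5292, -0.0149, 0.1114]
tcp_rot: [180.0, 0.0, 80.2]
ft_force: [-0.6, -0.4, -0.7]
finger_gap: 0.0109
```

```bash
python3 -c "
from h import *
go(.530,-.011,.107,80)
p,im=snap('side','sd3')
cv2.imwrite('pics/z3.png',cv2.resize(im[140:260,290:400],None,fx=5,fy=5,interpolation=cv2.INTER_CUBIC))
p,im=snap('scene','sc3')
cv2.imwrite('pics/z4.png',cv2.resize(im[130:240,260:400],None,fx=5,fy=5,interpolation=cv2.INTER_CUBIC))
"
```

```text
t 3.5 pos [ 0.5292 -0.0149  0.1114] rot [1.7997e+02 1.0000e-02 8.0200e+01] F [-0.6 -0.4 -0.7] gap 0.0109
shift 0.0039 0.0002 0.0044 turn 0.0034
```

View pics/z3.png

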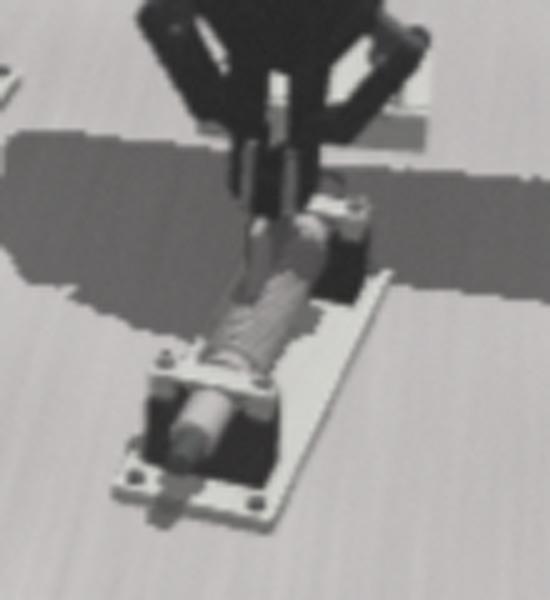

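View pics/z4.png

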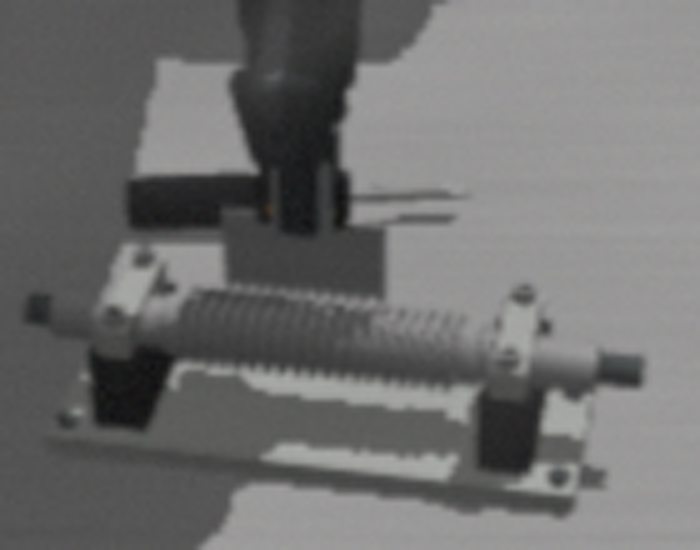

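```bash
python3 -c "
from h import *
p,im=load('sd3')
yaw=np.radians(-10); ax=np.array([-np.sin(yaw),np.cos(yaw),0]); c=np.array([.53,-.011,0])
z=lambda uv:((uv-[290,140])*5).round(0).tolist()
for a in (-.056,-.032,0,.032,.056): print('crest',a,z(proj(p,c+ax*a+[0,0,.061])),'leaf',z(proj(p,np.array([.5292,-.0149,.0654])+ax*a)),'silh L/R',z(proj(p,c+ax*a+[.0158,-.0028,.045])),z(proj(p,c+ax*a-[.0158,-.0028,-.045])))
print('rod end',z(proj(p,c+ax*.115+[0,0,.045])))
cv2.imwrite('pics/z5.png',cv2.resize(im[170:230,320:370],None,fx=10,fy=10,interpolation=cv2.INTER_CUBIC))
"
```

```text
crest -0.056 [[296.0, 216.0]] leaf [[299.0, 204.0]] silh L/R [[263.0, 238.0]] [[327.0, 250.0]]
crest -0.032 [[282.0, 241.0]] leaf [[285.0, 229.0]] silh L/R [[248.0, 263.0]] [[313.0, 276.0]]
crest 0 [[263.0, 276.0]] leaf [[266.0, 263.0]] silh L/R [[229.0, 298.0]] [[295.0, 311.0]]
crest 0.032 [[243.0, 312.0]] leaf [[247.0, 299.0]] silh L/R [[208.0, 334.0]] [[276.0, 348.0]]
crest 0.056 [[228.0, 340.0]] leaf [[231.0, 327.0]] silh L/R [[192.0, 363.0]] [[261.0, 377.0]]
rod end [[186.0, 445.0]]
```

View pics/z5.png

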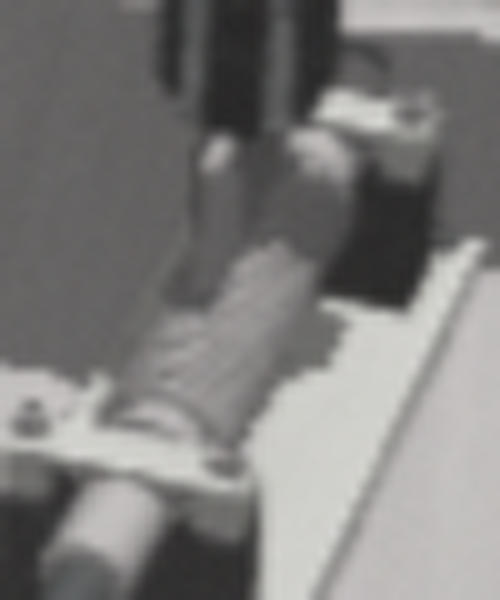

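The projected leaf end (194,298) and thread edges match the picture, so the leaf is over the crest line. Now I'll feel downward.

Request:
{"fn": "apply_moves", "kwargs": {
  "motion": [
    [0,0,0.001,0],
    [0,0,0.002,0]
  ]
}}

```text
time: 3.8
eef_pos: [0.5293, -0.0156, 0.1094]
tcp_rot: [180.0, -0.0, 80.1]
ft_force: [0.5, -0.3, -1.5]
finger_gap: 0.011
```

Request:
{"fn": "apply_moves", "kwargs": {
  "motion": [
    [0,0,0.0007,0],
    [0,0,0.0014,0]
  ]
}}

```text
time: 4.0
eef_pos: [0.5291, -0.0151, 0.1076]
tcp_rot: [180.0, -0.0, 80.1]
ft_force: [-0.0, 1.2, -1.2]
finger_gap: 0.0112
```

Request:
{"fn": "apply_moves", "kwargs": {
  "motion": [
    [0,0,0.0004,0],
    [0,0,0.0008,0]
  ]
}}

```text
time: 4.2
eef_pos: [0.5291, -0.0149, 0.1071]
tcp_rot: [180.0, 0.0, 80.1]
ft_force: [-1.1, -0.2, 4.9]
finger_gap: 0.011
```

Request:
{"fn": "apply_moves", "kwargs": {
  "motion": [
    [0,0,0.0004,0],
    [0,0,0.0008,0]
  ]
}}

```text
time: 4.4
eef_pos: [0.5292, -0.0149, 0.107]
tcp_rot: [179.9, 0.0, 80.1]
ft_force: [-4.0, -1.0, 10.9]
finger_gap: 0.0109
```

Request:
{"fn": "apply_moves", "kwargs": {
  "motion": [
    [0.0005,0,-0.0004,0],
    [0.001,0,-0.0004,0],
    [0.0015,0,-0.0004,0]
  ]
}}

```text
time: 4.7
eef_pos: [0.5296, -0.0139, 0.1071]
tcp_rot: [179.9, 0.1, 80.1]
ft_force: [-0.8, -3.9, 5.7]
finger_gap: 0.0109
```

Request:
{"fn": "apply_moves", "kwargs": {
  "motion": [
    [0.0005,0,0,0],
    [0.001,0,0,0],
    [0.0015,0,0,0]
  ]
}}

```text
time: 5.0
eef_pos: [0.5295, -0.0116, 0.1059]
tcp_rot: [-180.0, -0.0, 80.2]
ft_force: [-1.0, 0.5, -1.1]
finger_gap: 0.0112
```

It dropped and the force went to zero. I'll follow it down.

Request:
{"fn": "apply_moves", "kwargs": {
  "motion": [
    [0,0,0.0006,0],
    [0,0,0.0012,0]
  ]
}}

```text
time: 5.2
eef_pos: [0.5295, -0.0118, 0.1049]
tcp_rot: [-180.0, 0.0, 80.2]
ft_force: [-0.4, -0.4, 0.0]
finger_gap: 0.011
```

Request:
{"fn": "apply_moves", "kwargs": {
  "motion": [
    [0,0,0.0005,0],
    [0,0,0.001,0]
  ]
}}

```text
time: 5.4
eef_pos: [0.5296, -0.012, 0.1041]
tcp_rot: [-180.0, 0.0, 80.1]
ft_force: [-0.6, -1.4, 3.8]
finger_gap: 0.0113
```

Request:
{"fn": "apply_moves", "kwargs": {
  "motion": [
    [0,0,0.0004,0],
    [0,0,0.0004,0]
  ]
}}

```text
time: 5.6
eef_pos: [0.5296, -0.012, 0.1041]
tcp_rot: [180.0, 0.0, 80.1]
ft_force: [-1.7, -1.7, 4.7]
finger_gap: 0.0113
```

Request:
{"fn": "apply_moves", "kwargs": {
  "motion": [
    [0,0,-0.01,0],
    [0,0,-0.035,0],
    [0,0,-0.07,0],
    [0,0,-0.1,0],
    [0,0,-0.12,0]
  ]
}}

```text
time: 6.1
eef_pos: [0.53, -0.0117, 0.2266]
tcp_rot: [179.9, -0.0, 80.2]
ft_force: [0.4, 0.4, -1.3]
finger_gap: 0.0112
```

Leaf 1 seated: tip height went from crest at TCP z 0.1070 to a firm stop at 0.1041, a 3 mm drop. Next I'll take it to the kit and look there with the wrist camera.

Request:
{"fn": "apply_moves", "kwargs": {
  "motion": [
    [0.048,-0.01,0,-0.034],
    [0.095,-0.02,0,-0.068],
    [0.142,-0.03,0,-0.102],
    [0.185,-0.04,0,-0.136],
    [0.215,-0.05,0,-0.17]
  ]
}}

```text
time: 6.6
eef_pos: [0.5167, 0.2113, 0.224]
tcp_rot: [180.0, -0.0, 90.0]
ft_force: [0.1, 0.1, -0.5]
finger_gap: 0.011
```

Request:
{"fn": "apply_moves", "kwargs": {
  "motion": [
    [0,0,0,0],
    [0,0,0,0]
  ]
}}

```text
time: 6.8
eef_pos: [0.5169, 0.2092, 0.2239]
tcp_rot: [-180.0, 0.0, 90.0]
ft_force: [-0.0, -0.2, -0.4]
finger_gap: 0.0112
```

```bash
python3 -c "
from h import *
go(.5,.287,.08,90)
p,im=snap('wrist','wk')
cv2.imwrite('pics/zwk.png',cv2.resize(np.clip(im[20:320,150:500].astype(float)*2.5,0,255).astype(np.uint8),None,fx=2,fy=2,interpolation=cv2.INTER_CUBIC))
"
```

```text
t 6.8 pos [0.5169 0.2092 0.2239] rot [-1.7999e+02  1.0000e-02  8.9970e+01] F [-0.  -0.2 -0.4] gap 0.0112
shift 0.0778 -0.0169 0.1439 turn -0.0005
```

View pics/zwk.png

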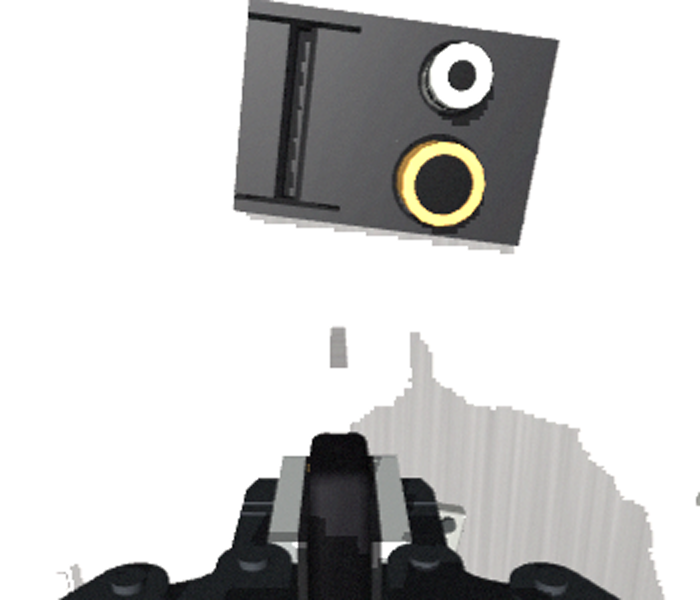

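```bash
python3 -c "
from h import *
p,im=load('wk')
f=lambda u,v,z=.024: ray(p,150+u/2-.25,20+v/2-.25,z)
a,b=f(304,30),f(288.5,198)
print(a,b,np.linalg.norm(a-b),(a+b)/2,'yaw',np.degrees(np.arctan2(-(a-b)[0],(a-b)[1])))
C=[f(*c) for c in [(250,0),(558,40),(517,245),(234,210)]]
for c in C: print(c.round(4))
d=C[1]-C[2]; print('R yaw',np.degrees(np.arctan2(-d[0],d[1])),np.linalg.norm(d)); d=C[2]-C[3]; print('bot yaw',np.degrees(np.arctan2(d[1],d[0])),np.linalg.norm(d))
d=C[1]-C[0]; print('top yaw',np.degrees(np.arctan2(d[1],d[0])),np.linalg.norm(d))
im2=cv2.resize(np.clip(im[20:140,255:325].astype(float)*4,0,255).astype(np.uint8),None,fx=6,fy=5,interpolation=cv2.INTER_NEAREST); cv2.imwrite('pics/zslot.png',im2)
"
```

```text
[0.50115093 0.32585065 0.024     ] [0.49312835 0.2563739  0.024     ] 0.06993840314934284 [0.49713964 0.29111228 0.024     ] yaw -6.586859740085676
[0.4788 0.3373 0.024 ]
[0.6086 0.3219 0.024 ]
[0.5977 0.2352 0.024 ]
[0.4683 0.251  0.024 ]
R yaw -7.134931447413177 0.0874295635644778
bot yaw -6.980845902849097 0.13038954789728746
top yaw -6.759119992673601 0.13069423574927183
```

View pics/zslot.png

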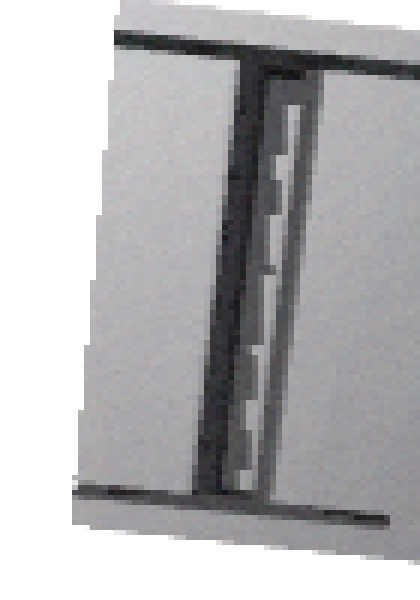

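```bash
python3 -c "
from h import *
p,im=load('s2')
for u in (155,310): print(ray(p,140+u/5,120+228/5,.0934))
go(.497,.291,.085,83.1)
"
```

```text
[ 0.48718485 -0.32126893  0.0934    ]
[ 0.48726675 -0.25769121  0.0934    ]
t 6.85 pos [0.5171 0.2085 0.224 ] rot [-180.      0.     89.89] F [-0.5 -0.5 -0.4] gap 0.0112
shift 0.0825 -0.0203 0.139 turn 0.1186
```

The leaf centre is about 1 mm off the TCP. The slot centre is (0.497, 0.291) with yaw -6.9°, and the slot marks and block corners agree on that.

Request:
{"fn": "apply_moves", "kwargs": {
  "motion": [
    [0.03,-0.008,0.03,0.04],
    [0.065,-0.016,0.06,0.08],
    [0.0835,-0.0205,0.09,0.119],
    [0.0835,-0.0205,0.12,0.119],
    [0.0835,-0.0205,0.132,0.119]
  ]
}}

```text
time: 7.35
eef_pos: [0.4959, 0.2908, 0.0889]
tcp_rot: [-179.8, 0.1, 83.0]
ft_force: [-0.2, -0.4, -1.4]
finger_gap: 0.0111
```

Request:
{"fn": "apply_moves", "kwargs": {
  "motion": [
    [0,0,0,0]
  ]
}}

```text
time: 7.45
eef_pos: [0.4964, 0.2906, 0.0904]
tcp_rot: [-179.9, 0.1, 83.0]
ft_force: [-0.3, 0.4, -0.3]
finger_gap: 0.0114
```

```bash
python3 -c "
from h import *
go(.497,.292,.052,83.1)
p,im=snap('scene','sk')
cv2.imwrite('pics/zsk.png',cv2.resize(np.clip(im[140:250,420:520].astype(float)*2,0,255).astype(np.uint8),None,fx=5,fy=5,interpolation=cv2.INTER_CUBIC))
p,im=snap('side','sdk')
cv2.imwrite('pics/zsdk.png',cv2.resize(np.clip(im[240:340,270:370].astype(float)*2,0,255).astype(np.uint8),None,fx=5,fy=5,interpolation=cv2.INTER_CUBIC))
"
```

```text
t 7.45 pos [0.4964 0.2906 0.0904] rot [-1.7987e+02  1.0000e-01  8.2990e+01] F [-0.3  0.4 -0.3] gap 0.0114
shift 0.0014 0.0004 0.0384 turn -0.002
```

View pics/zsk.png

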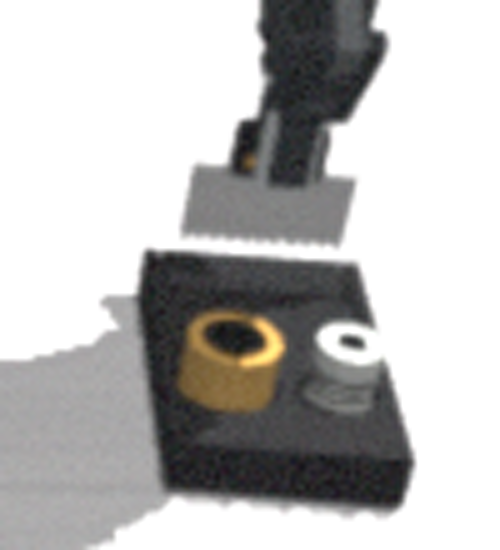

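View pics/zsdk.png

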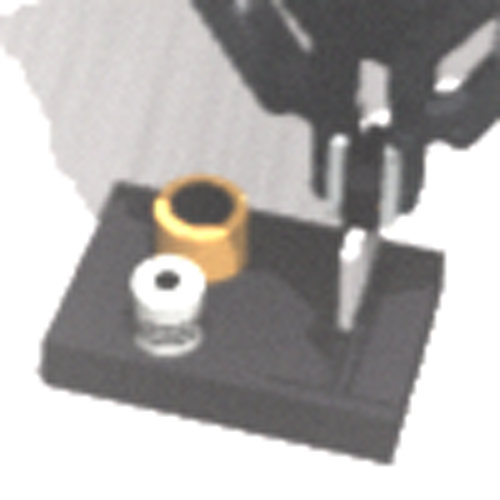

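The leaf hangs over the kit slot in both views. Descending gently.

Request:
{"fn": "apply_moves", "kwargs": {
  "motion": [
    [0.001,0.0004,0.008,0],
    [0.001,0.0004,0.016,0],
    [0.001,0.0004,0.022,0],
    [0.001,0.0004,0.026,0]
  ]
}}

```text
time: 7.95
eef_pos: [0.4972, 0.2929, 0.065]
tcp_rot: [-180.0, 0.0, 83.1]
ft_force: [1.5, 0.4, -0.8]
finger_gap: 0.0111
```

Request:
{"fn": "apply_moves", "kwargs": {
  "motion": [
    [0,0,0.004,0],
    [0,0,0.008,0]
  ]
}}

```text
time: 8.15
eef_pos: [0.4973, 0.2931, 0.0574]
tcp_rot: [180.0, 0.0, 83.1]
ft_force: [0.2, -0.1, -0.1]
finger_gap: 0.0111
```

Request:
{"fn": "apply_moves", "kwargs": {
  "motion": [
    [0,0,0.002,0],
    [0,0,0.0035,0],
    [0,0,0.0045,0]
  ]
}}

```text
time: 8.45
eef_pos: [0.4973, 0.2931, 0.0532]
tcp_rot: [180.0, -0.0, 83.1]
ft_force: [-0.4, -0.4, -1.4]
finger_gap: 0.0109
```

Request:
{"fn": "apply_moves", "kwargs": {
  "motion": [
    [0,0,0.0004,0],
    [0,0,0.0008,0]
  ]
}}

```text
time: 8.65
eef_pos: [0.4974, 0.2931, 0.0526]
tcp_rot: [180.0, -0.0, 83.1]
ft_force: [-0.7, 0.0, -0.9]
finger_gap: 0.011
```

Request:
{"fn": "apply_moves", "kwargs": {
  "motion": [
    [0,0,0.0005,0],
    [0,0,0.001,0]
  ]
}}

```text
time: 8.85
eef_pos: [0.4975, 0.2931, 0.0521]
tcp_rot: [180.0, -0.0, 83.1]
ft_force: [-2.0, -2.0, 8.1]
finger_gap: 0.0113
```

The leaf is on the floor at TCP z 0.052, as expected. Releasing now, then I'll test the other two leaves too.

Request:
{"fn": "apply_moves", "kwargs": {
  "motion": [
    [0,0,-0.0005,0],
    [0,0,-0.0005,0],
    [0,0,-0.0005,0]
  ],
  "hand": 0.35
}}

```text
time: 9.15
eef_pos: [0.4973, 0.293, 0.0519]
tcp_rot: [-180.0, 0.0, 83.1]
ft_force: [0.0, -0.0, -0.2]
finger_gap: 0.0299
```

Request:
{"fn": "apply_moves", "kwargs": {
  "motion": [
    [0,0,-0.02,0],
    [0,0,-0.06,0],
    [0,0,-0.1,0],
    [0,0,-0.14,0],
    [0,0,-0.17,0]
  ]
}}

```text
time: 9.65
eef_pos: [0.4975, 0.2931, 0.2247]
tcp_rot: [179.9, -0.1, 83.1]
ft_force: [0.7, -0.2, 0.0]
finger_gap: 0.03
```

```bash
python3 -c "
from h import *
go(.5278,-.2888,.17,91.4)
p,im=snap('scene','sk2')
cv2.imwrite('pics/zsk2.png',cv2.resize(np.clip(im[140:250,420:520].astype(float)*2,0,255).astype(np.uint8),None,fx=5,fy=5,interpolation=cv2.INTER_CUBIC))
"
```

```text
t 9.65 pos [0.4975 0.2931 0.2247] rot [ 1.799e+02 -8.000e-02  8.307e+01] F [ 0.7 -0.2  0. ] gap 0.03
shift -0.574 0.1003 0.0547 turn -0.1455
```

View pics/zsk2.png

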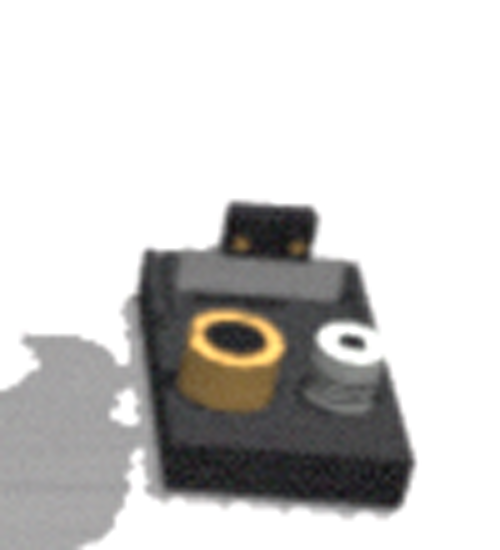

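The leaf stands upright in the kit slot. Going back to the rack for the middle leaf.

Request:
{"fn": "apply_moves", "kwargs": {
  "motion": [
    [-0.048,0.008,0,-0.013],
    [-0.096,0.017,0,-0.026],
    [-0.144,0.025,0,-0.039],
    [-0.192,0.033,0,-0.052],
    [-0.24,0.042,0,-0.065]
  ]
}}

```text
time: 10.2
eef_pos: [0.5097, 0.0479, 0.2218]
tcp_rot: [180.0, -0.0, 86.8]
ft_force: [1.4, 0.0, 0.6]
finger_gap: 0.0299
```

Request:
{"fn": "apply_moves", "kwargs": {
  "motion": [
    [-0.049,0.005,0,-0.015],
    [-0.098,0.01,0,-0.03],
    [-0.147,0.015,0,-0.045],
    [-0.196,0.02,0,-0.06],
    [-0.245,0.025,0,-0.078]
  ]
}}

```text
time: 10.7
eef_pos: [0.521, -0.1984, 0.2218]
tcp_rot: [180.0, 0.0, 91.3]
ft_force: [1.0, 0.8, 0.4]
finger_gap: 0.0298
```

```bash
python3 -c "
from h import *
go(.5278,-.2888,.11,91.4)
"
```

```text
t 10.7 pos [ 0.521  -0.1984  0.2218] rot [179.98   0.    91.29] F [1.  0.8 0.4] gap 0.0298
shift -0.0905 0.0048 0.1118 turn -0.0019
```

Request:
{"fn": "apply_moves", "kwargs": {
  "motion": [
    [-0.045,0.002,0.015,0],
    [-0.088,0.004,0.04,0],
    [-0.088,0.0045,0.075,0],
    [-0.088,0.0045,0.1,0],
    [-0.088,0.0045,0.11,0]
  ]
}}

```text
time: 11.2
eef_pos: [0.5264, -0.284, 0.1085]
tcp_rot: [-179.8, -0.1, 91.2]
ft_force: [0.2, 0.4, -0.3]
finger_gap: 0.0297
```

Request:
{"fn": "apply_moves", "kwargs": {
  "motion": [
    [0,0,0,0]
  ]
}}

```text
time: 11.3
eef_pos: [0.5271, -0.2837, 0.1106]
tcp_rot: [-179.9, -0.1, 91.3]
ft_force: [-0.6, 0.6, 0.4]
finger_gap: 0.0301
```

```bash
python3 -c "
from h import *
go(.5278,-.2888,.052,91.4)
p,im=snap('wrist','wr2')
cv2.imwrite('pics/zwr2.png',cv2.resize(np.clip(im[150:400,180:460].astype(float)*2,0,255).astype(np.uint8),None,fx=2,fy=2,interpolation=cv2.INTER_CUBIC))
"
```

```text
t 11.3 pos [ 0.5271 -0.2837  0.1106] rot [-1.7987e+02 -7.0000e-02  9.1270e+01] F [-0.6  0.6  0.4] gap 0.0301
shift -0.0051 0.0006 0.0586 turn -0.0023
```

View pics/zwr2.png

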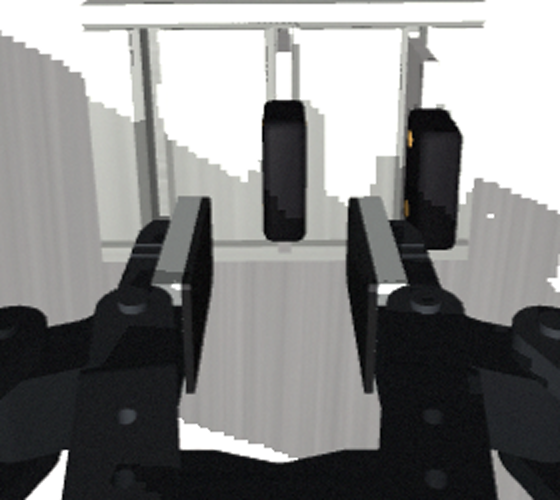

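The grip (centre column about 284) sits centred between the pads (columns 212 and 348, mid 280). Descending.

Request:
{"fn": "apply_moves", "kwargs": {
  "motion": [
    [-0.003,0.0005,0.018,0],
    [-0.005,0.0005,0.036,0],
    [-0.005,0.0005,0.05,0],
    [-0.005,0.0005,0.057,0],
    [-0.005,0.0005,0.059,0]
  ]
}}

```text
time: 11.85
eef_pos: [0.5284, -0.2889, 0.053]
tcp_rot: [-180.0, -0.0, 91.3]
ft_force: [0.3, 0.2, 0.1]
finger_gap: 0.03
```

Request:
{"fn": "apply_moves", "kwargs": {
  "motion": [
    [0,0,0,0],
    [0,0,0,0],
    [0,0,0,0]
  ],
  "hand": 0.0,
  "newtons": 40
}}

```text
time: 12.15
eef_pos: [0.5288, -0.2894, 0.0538]
tcp_rot: [179.9, 0.0, 91.3]
ft_force: [-0.4, -0.4, 2.6]
finger_gap: 0.0111
```

Request:
{"fn": "apply_moves", "kwargs": {
  "motion": [
    [0,0,-0.015,0],
    [0,0,-0.035,0],
    [0,0,-0.06,0],
    [0,0,-0.085,0]
  ]
}}

```text
time: 12.55
eef_pos: [0.5283, -0.2891, 0.1401]
tcp_rot: [180.0, 0.0, 91.3]
ft_force: [1.0, 0.4, -0.1]
finger_gap: 0.0111
```

```bash
python3 -c "
from h import *
go(.530,-.011,.112,80)
p,im=snap('scene','s4')
cv2.imwrite('pics/zs4.png',cv2.resize(im[120:240,140:240],None,fx=5,fy=5,interpolation=cv2.INTER_CUBIC))
"
```

```text
t 12.55 pos [ 0.5283 -0.2891  0.1401] rot [1.7997e+02 2.0000e-02 9.1260e+01] F [ 1.   0.4 -0.1] gap 0.0111
shift 0.278 0.0078 0.0281 turn 0.1965
```

View pics/zs4.png

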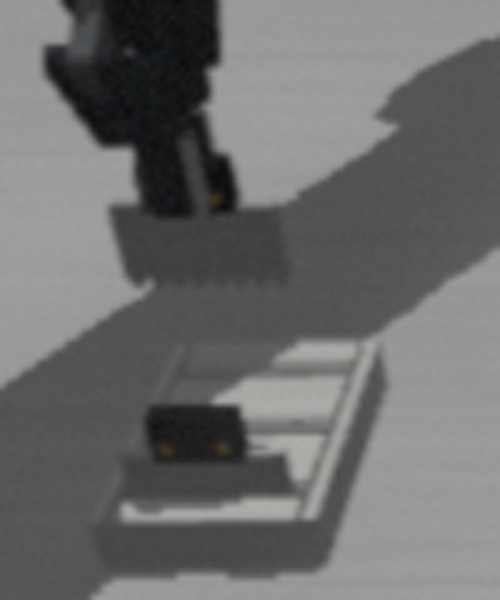

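The middle leaf shows coarser teeth. I'll offer it to the screw; contact is expected at TCP z of about 0.1085.

Request:
{"fn": "apply_moves", "kwargs": {
  "motion": [
    [0.046,0.001,0,0.033],
    [0.092,0.002,0,0.066],
    [0.138,0.004,0,0.1],
    [0.184,0.005,0,0.133],
    [0.23,0.007,0,0.166]
  ]
}}

```text
time: 13.1
eef_pos: [0.5301, -0.0574, 0.1393]
tcp_rot: [179.9, -0.0, 81.7]
ft_force: [0.9, -0.5, 0.2]
finger_gap: 0.0112
```

Request:
{"fn": "apply_moves", "kwargs": {
  "motion": [
    [0.022,0,0.01,0.03],
    [0.042,0,0.02,0.03],
    [0.042,0,0.023,0.03],
    [0.042,0,0.026,0.03]
  ]
}}

```text
time: 13.5
eef_pos: [0.5364, -0.0175, 0.1126]
tcp_rot: [180.0, 0.0, 80.1]
ft_force: [0.6, -0.5, -0.5]
finger_gap: 0.0114
```

```bash
python3 -c "
from h import *
go(.530,-.011,.1085,80)
"
```

```text
t 13.5 pos [ 0.5364 -0.0175  0.1126] rot [1.7997e+02 1.0000e-02 8.0090e+01] F [ 0.6 -0.5 -0.5] gap 0.0114
shift 0.0053 -0.0074 0.0041 turn 0.0015
```

Request:
{"fn": "apply_moves", "kwargs": {
  "motion": [
    [0.001,-0.004,0,0],
    [0.001,-0.0075,0,0],
    [0.001,-0.0075,0.0015,0],
    [0.001,-0.0075,0.003,0]
  ]
}}

```text
time: 13.9
eef_pos: [0.5292, -0.0157, 0.1092]
tcp_rot: [180.0, -0.0, 80.0]
ft_force: [-0.4, -0.4, -0.3]
finger_gap: 0.0115
```

Request:
{"fn": "apply_moves", "kwargs": {
  "motion": [
    [0,0,0.0005,0],
    [0,0,0.001,0]
  ]
}}

```text
time: 14.1
eef_pos: [0.5293, -0.0155, 0.1086]
tcp_rot: [180.0, 0.0, 80.0]
ft_force: [-2.2, -2.0, 7.9]
finger_gap: 0.0111
```

Contact at z 0.1086 with 8 N. I'll slide it along one pitch and more.

Request:
{"fn": "apply_moves", "kwargs": {
  "motion": [
    [0.0005,0,0,0],
    [0.001,0,0,0],
    [0.0015,0,0,0],
    [0.002,0,0,0]
  ]
}}

```text
time: 14.5
eef_pos: [0.5298, -0.014, 0.1087]
tcp_rot: [179.9, 0.1, 80.0]
ft_force: [-0.2, -4.1, 5.5]
finger_gap: 0.0116
```

Request:
{"fn": "apply_moves", "kwargs": {
  "motion": [
    [0.0005,0,0,0],
    [0.001,0,0,0],
    [0.0015,0,0,0],
    [0.002,0,0,0]
  ]
}}

```text
time: 14.9
eef_pos: [0.5302, -0.012, 0.1086]
tcp_rot: [179.9, 0.1, 80.0]
ft_force: [-1.2, -5.8, 5.7]
finger_gap: 0.0109
```

Request:
{"fn": "apply_moves", "kwargs": {
  "motion": [
    [0.0005,0,0,0],
    [0.001,0,0,0],
    [0.0015,0,0,0],
    [0.002,0,0,0]
  ]
}}

```text
time: 15.3
eef_pos: [0.5305, -0.01, 0.1087]
tcp_rot: [179.9, 0.1, 80.0]
ft_force: [-0.6, -4.9, 6.7]
finger_gap: 0.0111
```

Request:
{"fn": "apply_moves", "kwargs": {
  "motion": [
    [0.0005,0,0,0],
    [0.001,0,0,0],
    [0.0015,0,0,0],
    [0.002,0,0,0]
  ]
}}

```text
time: 15.7
eef_pos: [0.5309, -0.0081, 0.1087]
tcp_rot: [179.9, 0.1, 80.0]
ft_force: [-1.6, -3.8, 5.8]
finger_gap: 0.0107
```

Request:
{"fn": "apply_moves", "kwargs": {
  "motion": [
    [0.0005,0,0,0],
    [0.001,0,0,0],
    [0.0015,0,0,0],
    [0.002,0,0,0]
  ]
}}

```text
time: 16.1
eef_pos: [0.5312, -0.0061, 0.1087]
tcp_rot: [179.9, 0.1, 80.0]
ft_force: [-0.8, -4.7, 6.4]
finger_gap: 0.0112
```

Request:
{"fn": "apply_moves", "kwargs": {
  "motion": [
    [0.0005,0,0,0],
    [0.001,0,0,0],
    [0.0015,0,0,0],
    [0.002,0,0,0]
  ]
}}

```text
time: 16.5
eef_pos: [0.5316, -0.0041, 0.1087]
tcp_rot: [179.9, 0.1, 80.0]
ft_force: [-1.2, -3.8, 6.3]
finger_gap: 0.0113
```

It stays on the crests over 11.5 mm, so it does not fit. Returning it to its own slot, where it was taken at (0.5285, -0.289).

Request:
{"fn": "apply_moves", "kwargs": {
  "motion": [
    [0,0,-0.01,0],
    [0,0,-0.03,0],
    [-0.02,0,-0.035,0],
    [-0.06,0,-0.035,-0.04],
    [-0.105,0,-0.035,-0.08]
  ]
}}

```text
time: 17.0
eef_pos: [0.5131, -0.107, 0.1436]
tcp_rot: [180.0, -0.0, 84.8]
ft_force: [0.5, 0.1, -0.6]
finger_gap: 0.0112
```

```bash
python3 -c "
from h import *
go(.5285,-.2892,.14,91.3)
"
```

```text
t 17.0 pos [ 0.5131 -0.107   0.1436] rot [ 1.7996e+02 -3.0000e-02  8.4850e+01] F [ 0.5  0.1 -0.6] gap 0.0112
shift -0.1801 0.0317 0.0036 turn -0.1126
```

Request:
{"fn": "apply_moves", "kwargs": {
  "motion": [
    [-0.045,0.008,0,-0.03],
    [-0.09,0.016,0,-0.06],
    [-0.135,0.024,0,-0.09],
    [-0.178,0.031,0.01,-0.11],
    [-0.178,0.031,0.03,-0.11]
  ]
}}

```text
time: 17.5
eef_pos: [0.5277, -0.2917, 0.1138]
tcp_rot: [179.9, 0.1, 90.7]
ft_force: [0.5, 0.8, -1.1]
finger_gap: 0.0109
```

Request:
{"fn": "apply_moves", "kwargs": {
  "motion": [
    [0,0,0.01,0],
    [0,0,0.01,0]
  ]
}}

```text
time: 17.7
eef_pos: [0.5264, -0.2861, 0.1013]
tcp_rot: [-179.8, -0.1, 90.9]
ft_force: [0.3, -0.1, -0.6]
finger_gap: 0.0114
```

```bash
python3 -c "
from h import *
go(.5285,-.2892,.0535,91.3)
"
```

```text
t 17.7 pos [ 0.5264 -0.2861  0.1013] rot [-1.7985e+02 -1.1000e-01  9.0930e+01] F [ 0.3 -0.1 -0.6] gap 0.0114
shift -0.0032 0.0021 0.0478 turn -0.0065
```

Request:
{"fn": "apply_moves", "kwargs": {
  "motion": [
    [-0.0015,0.0015,0.01,-0.0065],
    [-0.0015,0.0015,0.018,-0.0065],
    [-0.0015,0.0015,0.018,-0.0065]
  ]
}}

```text
time: 18.0
eef_pos: [0.5285, -0.2876, 0.084]
tcp_rot: [-179.9, -0.0, 91.3]
ft_force: [-0.1, 0.3, -0.5]
finger_gap: 0.0114
```

```bash
python3 -c "
from h import *
go(.5285,-.2892,.0535,91.3)
"
```

```text
t 18.0 pos [ 0.5285 -0.2876  0.084 ] rot [-1.7994e+02 -4.0000e-02  9.1350e+01] F [-0.1  0.3 -0.5] gap 0.0114
shift -0.0016 0.0 0.0305 turn 0.0008
```

Request:
{"fn": "apply_moves", "kwargs": {
  "motion": [
    [-0.0015,0,0.008,0],
    [-0.0015,0,0.015,0],
    [-0.0015,0,0.021,0],
    [-0.0015,0,0.026,0],
    [-0.0015,0,0.0285,0]
  ]
}}

```text
time: 18.5
eef_pos: [0.5285, -0.2898, 0.0557]
tcp_rot: [-180.0, -0.0, 91.3]
ft_force: [0.9, 0.1, -0.2]
finger_gap: 0.0115
```

Request:
{"fn": "apply_moves", "kwargs": {
  "motion": [
    [0,0,0.0008,0],
    [0,0,0.0015,0]
  ]
}}

```text
time: 18.7
eef_pos: [0.5288, -0.29, 0.0551]
tcp_rot: [180.0, 0.0, 91.3]
ft_force: [-1.0, 0.2, -0.5]
finger_gap: 0.0111
```

Request:
{"fn": "apply_moves", "kwargs": {
  "motion": [
    [0,0,0.0006,0],
    [0,0,0.0012,0]
  ]
}}

```text
time: 18.9
eef_pos: [0.5288, -0.29, 0.0539]
tcp_rot: [180.0, 0.0, 91.3]
ft_force: [-0.3, -0.0, -0.8]
finger_gap: 0.0112
```

Request:
{"fn": "apply_moves", "kwargs": {
  "motion": [
    [0,0,0.0004,0],
    [0,0,0.0008,0]
  ]
}}

```text
time: 19.1
eef_pos: [0.5289, -0.29, 0.0538]
tcp_rot: [180.0, 0.0, 91.3]
ft_force: [-3.2, 1.4, 7.1]
finger_gap: 0.0111
```

On the floor. Releasing and going to the third leaf.

Request:
{"fn": "apply_moves", "kwargs": {
  "motion": [
    [0,0,-0.0005,0],
    [0,0,-0.0005,0],
    [0,0,-0.0005,0]
  ],
  "hand": 0.35
}}

```text
time: 19.4
eef_pos: [0.5287, -0.2899, 0.0533]
tcp_rot: [-180.0, -0.0, 91.3]
ft_force: [0.3, 1.0, 1.2]
finger_gap: 0.0299
```

Request:
{"fn": "apply_moves", "kwargs": {
  "motion": [
    [0,0,-0.02,0],
    [0,0,-0.045,0],
    [0,0.015,-0.055,0],
    [0,0.041,-0.055,0],
    [0,0.041,-0.055,0]
  ]
}}

```text
time: 19.9
eef_pos: [0.5717, -0.2888, 0.1083]
tcp_rot: [179.9, 0.0, 91.3]
ft_force: [-1.1, 0.3, -0.8]
finger_gap: 0.0303
```

```bash
python3 -c "
from h import *
go(.5697,-.2905,.0535,91.4)
p,im=snap('wrist','wr3')
cv2.imwrite('pics/zwr3.png',cv2.resize(np.clip(im[150:400,180:460].astype(float)*2,0,255).astype(np.uint8),None,fx=2,fy=2,interpolation=cv2.INTER_CUBIC))
"
```

```text
t 19.9 pos [ 0.5717 -0.2888  0.1083] rot [1.7993e+02 2.0000e-02 9.1350e+01] F [-1.1  0.3 -0.8] gap 0.0303
shift -0.0016 -0.0021 0.0548 turn -0.001
```

View pics/zwr3.png

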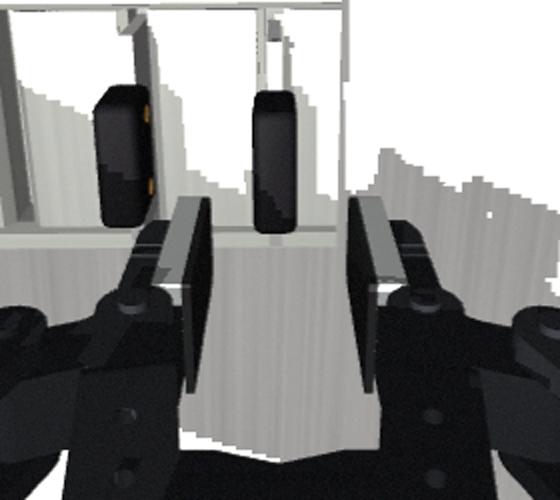

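Request:
{"fn": "apply_moves", "kwargs": {
  "motion": [
    [-0.002,-0.0017,0.018,0],
    [-0.002,-0.0017,0.034,0],
    [-0.002,-0.0017,0.047,0],
    [-0.002,-0.0017,0.053,0],
    [-0.002,-0.0017,0.055,0]
  ]
}}

```text
time: 20.45
eef_pos: [0.5674, -0.2908, 0.0524]
tcp_rot: [-179.9, -0.0, 91.3]
ft_force: [0.3, -0.5, 0.8]
finger_gap: 0.0299
```

Request:
{"fn": "apply_moves", "kwargs": {
  "motion": [
    [0,0,0,0],
    [0,0,0,0],
    [0,0,0,0]
  ],
  "hand": 0.0,
  "newtons": 40
}}

```text
time: 20.75
eef_pos: [0.5686, -0.2911, 0.0542]
tcp_rot: [179.9, 0.0, 91.3]
ft_force: [2.6, 1.0, -0.7]
finger_gap: 0.0108
```

Request:
{"fn": "apply_moves", "kwargs": {
  "motion": [
    [0,0,-0.015,0],
    [0,0,-0.035,0],
    [0,0,-0.06,0],
    [0,0,-0.085,0]
  ]
}}

```text
time: 21.15
eef_pos: [0.5677, -0.291, 0.1397]
tcp_rot: [-180.0, 0.0, 91.3]
ft_force: [0.2, 0.6, -0.1]
finger_gap: 0.0111
```

```bash
python3 -c "
from h import *
go(.530,-.013,.112,80)
p,im=snap('scene','s5')
cv2.imwrite('pics/zs5.png',cv2.resize(im[120:240,140:240],None,fx=5,fy=5,interpolation=cv2.INTER_CUBIC))
"
```

```text
t 21.15 pos [ 0.5677 -0.291   0.1397] rot [-1.7997e+02  1.0000e-02  9.1280e+01] F [ 0.2  0.6 -0.1] gap 0.0111
shift 0.2788 -0.0315 0.0277 turn 0.1969
```

View pics/zs5.png

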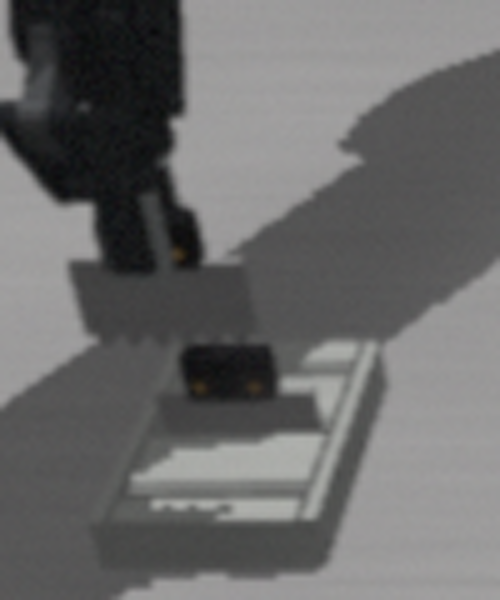

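The middle leaf stands in its slot and the third leaf is held. On to the screw.

Request:
{"fn": "apply_moves", "kwargs": {
  "motion": [
    [0.046,-0.005,0,0.033],
    [0.092,-0.01,0,0.066],
    [0.138,-0.016,0,0.1],
    [0.184,-0.021,0,0.133],
    [0.23,-0.026,0,0.166]
  ]
}}

```text
time: 21.7
eef_pos: [0.5362, -0.0601, 0.139]
tcp_rot: [180.0, 0.0, 81.7]
ft_force: [0.3, 0.3, -0.4]
finger_gap: 0.0112
```

Request:
{"fn": "apply_moves", "kwargs": {
  "motion": [
    [0.022,-0.006,0.01,0.03],
    [0.042,-0.013,0.02,0.03],
    [0.042,-0.013,0.023,0.03],
    [0.042,-0.013,0.025,0.03]
  ]
}}

```text
time: 22.1
eef_pos: [0.53, -0.0182, 0.1136]
tcp_rot: [180.0, 0.0, 80.1]
ft_force: [-1.0, -1.0, -0.6]
finger_gap: 0.0111
```

```bash
python3 -c "
from h import *
go(.530,-.011,.1087,80)
"
```

```text
t 22.1 pos [ 0.53   -0.0182  0.1136] rot [1.7999e+02 2.0000e-02 8.0120e+01] F [-1.  -1.  -0.6] gap 0.0111
shift 0.0071 -0.0012 0.0049 turn 0.0021
```

Request:
{"fn": "apply_moves", "kwargs": {
  "motion": [
    [0.002,-0.0012,0.0015,0],
    [0.002,-0.0012,0.003,0],
    [0.002,-0.0012,0.004,0]
  ]
}}

```text
time: 22.4
eef_pos: [0.5293, -0.0167, 0.1095]
tcp_rot: [180.0, 0.0, 80.0]
ft_force: [0.2, 0.9, -0.5]
finger_gap: 0.0115
```

Request:
{"fn": "apply_moves", "kwargs": {
  "motion": [
    [0,0,0.0005,0],
    [0,0,0.001,0]
  ]
}}

```text
time: 22.6
eef_pos: [0.5293, -0.0164, 0.1087]
tcp_rot: [180.0, 0.0, 80.0]
ft_force: [-1.3, -0.9, 4.0]
finger_gap: 0.0113
```

Request:
{"fn": "apply_moves", "kwargs": {
  "motion": [
    [0.0005,0,0.0003,0],
    [0.001,0,0.0003,0],
    [0.0015,0,0.0003,0],
    [0.002,0,0.0003,0]
  ]
}}

```text
time: 23.0
eef_pos: [0.5298, -0.0144, 0.1086]
tcp_rot: [179.9, 0.0, 80.0]
ft_force: [-0.7, -4.3, 5.7]
finger_gap: 0.0112
```

Request:
{"fn": "apply_moves", "kwargs": {
  "motion": [
    [0.0005,0,0,0],
    [0.001,0,0,0],
    [0.0015,0,0,0],
    [0.002,0,0,0]
  ]
}}

```text
time: 23.4
eef_pos: [0.5302, -0.0123, 0.1086]
tcp_rot: [179.9, 0.0, 80.1]
ft_force: [-0.3, -4.7, 4.6]
finger_gap: 0.0111
```

Request:
{"fn": "apply_moves", "kwargs": {
  "motion": [
    [0.0005,0,0,0],
    [0.001,0,0,0],
    [0.0015,0,0,0],
    [0.002,0,0,0]
  ]
}}

```text
time: 23.8
eef_pos: [0.5305, -0.0104, 0.1086]
tcp_rot: [179.9, 0.0, 80.0]
ft_force: [-0.9, -4.3, 5.5]
finger_gap: 0.0112
```

Request:
{"fn": "apply_moves", "kwargs": {
  "motion": [
    [0.0005,0,0,0],
    [0.001,0,0,0],
    [0.0015,0,0,0],
    [0.002,0,0,0]
  ]
}}

```text
time: 24.2
eef_pos: [0.5308, -0.0084, 0.1086]
tcp_rot: [179.9, 0.0, 80.0]
ft_force: [-0.6, -4.6, 5.1]
finger_gap: 0.0111
```

Request:
{"fn": "apply_moves", "kwargs": {
  "motion": [
    [0.0005,0,0,0],
    [0.001,0,0,0],
    [0.0015,0,0,0],
    [0.002,0,0,0]
  ]
}}

```text
time: 24.6
eef_pos: [0.5312, -0.0064, 0.1086]
tcp_rot: [179.9, 0.0, 80.1]
ft_force: [-0.6, -4.4, 5.4]
finger_gap: 0.0111
```

Request:
{"fn": "apply_moves", "kwargs": {
  "motion": [
    [0.0005,0,0,0],
    [0.001,0,0,0],
    [0.0015,0,0,0],
    [0.002,0,0,0]
  ]
}}

```text
time: 25.0
eef_pos: [0.5315, -0.0045, 0.1086]
tcp_rot: [179.9, 0.0, 80.0]
ft_force: [-0.5, -4.3, 5.7]
finger_gap: 0.011
```

The third leaf also stays on the crests over 12 mm. Returning it to its slot, TCP (0.568, -0.291).

Request:
{"fn": "apply_moves", "kwargs": {
  "motion": [
    [0,0,-0.01,0],
    [0,0,-0.03,0],
    [-0.02,0.005,-0.035,0],
    [-0.06,0.02,-0.035,-0.04],
    [-0.105,0.035,-0.035,-0.08]
  ]
}}

```text
time: 25.5
eef_pos: [0.5481, -0.1137, 0.1439]
tcp_rot: [179.9, -0.1, 84.9]
ft_force: [0.9, 0.4, -0.9]
finger_gap: 0.0112
```

```bash
python3 -c "
from h import *
go(.568,-.291,.14,91.3)
"
```

```text
t 25.5 pos [ 0.5481 -0.1137  0.1439] rot [ 1.7995e+02 -6.0000e-02  8.4890e+01] F [ 0.9  0.4 -0.9] gap 0.0112
shift -0.1748 0.0356 0.0039 turn -0.1119
```

Request:
{"fn": "apply_moves", "kwargs": {
  "motion": [
    [-0.045,0.009,0,-0.03],
    [-0.09,0.018,0,-0.06],
    [-0.135,0.027,0,-0.09],
    [-0.172,0.0345,0,-0.112],
    [-0.172,0.0345,0.015,-0.112]
  ]
}}

```text
time: 26.0
eef_pos: [0.5666, -0.2924, 0.1293]
tcp_rot: [179.8, 0.1, 90.9]
ft_force: [-0.7, 1.6, -0.8]
finger_gap: 0.0111
```

Request:
{"fn": "apply_moves", "kwargs": {
  "motion": [
    [0,0,0.01,0],
    [0,0,0.02,0],
    [0,0,0.02,0]
  ]
}}

```text
time: 26.3
eef_pos: [0.5653, -0.2866, 0.1063]
tcp_rot: [-179.9, -0.1, 91.1]
ft_force: [-0.1, -0.1, -0.7]
finger_gap: 0.0113
```

```bash
python3 -c "
from h import *
go(.568,-.291,.0535,91.3)
"
```

```text
t 26.3 pos [ 0.5653 -0.2866  0.1063] rot [-1.7986e+02 -1.0000e-01  9.1140e+01] F [-0.1 -0.1 -0.7] gap 0.0113
shift -0.0045 0.0026 0.0528 turn -0.0028
```

Request:
{"fn": "apply_moves", "kwargs": {
  "motion": [
    [-0.0035,0.0025,0.008,-0.0028],
    [-0.0035,0.0025,0.018,-0.0028],
    [-0.0035,0.0025,0.023,-0.0028],
    [-0.0035,0.0025,0.023,-0.0028]
  ]
}}

```text
time: 26.7
eef_pos: [0.568, -0.2912, 0.084]
tcp_rot: [-179.9, -0.0, 91.2]
ft_force: [0.0, 0.4, -1.1]
finger_gap: 0.0111
```

```bash
python3 -c "
from h import *
go(.5682,-.291,.0535,91.3)
"
```

```text
t 26.7 pos [ 0.568  -0.2912  0.084 ] rot [-1.7991e+02 -5.0000e-02  9.1230e+01] F [ 0.   0.4 -1.1] gap 0.0111
shift 0.0002 0.0002 0.0305 turn -0.0012
```

Request:
{"fn": "apply_moves", "kwargs": {
  "motion": [
    [0,0.0003,0.008,0],
    [0,0.0003,0.015,0],
    [0,0.0003,0.021,0],
    [0,0.0003,0.026,0],
    [0,0.0003,0.0285,0]
  ]
}}

```text
time: 27.2
eef_pos: [0.5687, -0.2916, 0.0561]
tcp_rot: [-180.0, -0.0, 91.2]
ft_force: [0.8, -0.6, 0.2]
finger_gap: 0.011
```

Request:
{"fn": "apply_moves", "kwargs": {
  "motion": [
    [0,0,0.0008,0],
    [0,0,0.0015,0]
  ]
}}

```text
time: 27.4
eef_pos: [0.5688, -0.2917, 0.0553]
tcp_rot: [180.0, 0.0, 91.2]
ft_force: [0.6, -0.0, -0.5]
finger_gap: 0.0111
```

Request:
{"fn": "apply_moves", "kwargs": {
  "motion": [
    [0,0,0.0006,0],
    [0,0,0.0009,0]
  ]
}}

```text
time: 27.6
eef_pos: [0.5688, -0.2917, 0.0544]
tcp_rot: [180.0, 0.0, 91.2]
ft_force: [0.4, 0.5, -0.2]
finger_gap: 0.0108
```

Request:
{"fn": "apply_moves", "kwargs": {
  "motion": [
    [0,0,0.0006,0],
    [0,0,0.0012,0]
  ]
}}

```text
time: 27.8
eef_pos: [0.569, -0.2918, 0.0537]
tcp_rot: [180.0, 0.0, 91.2]
ft_force: [1.2, 1.1, 6.7]
finger_gap: 0.0113
```

Request:
{"fn": "apply_moves", "kwargs": {
  "motion": [
    [0,0,-0.0005,0],
    [0,0,-0.0005,0],
    [0,0,-0.0005,0]
  ],
  "hand": 0.35
}}

```text
time: 28.1
eef_pos: [0.5686, -0.2916, 0.0534]
tcp_rot: [-180.0, -0.0, 91.2]
ft_force: [-0.6, 0.1, -0.3]
finger_gap: 0.0301
```

Request:
{"fn": "apply_moves", "kwargs": {
  "motion": [
    [0,0,-0.02,0],
    [0,0,-0.06,0],
    [0,0,-0.1,0],
    [0,0,-0.14,0],
    [0,0,-0.17,0]
  ]
}}

```text
time: 28.6
eef_pos: [0.5688, -0.2917, 0.2264]
tcp_rot: [179.9, 0.1, 91.2]
ft_force: [0.6, -0.8, 0.0]
finger_gap: 0.0301
```

Request:
{"fn": "apply_moves", "kwargs": {
  "motion": [
    [0,0,0,0],
    [0,0,0,0]
  ]
}}

```text
time: 28.8
eef_pos: [0.569, -0.2918, 0.2238]
tcp_rot: [180.0, 0.0, 91.2]
ft_force: [-0.6, -0.8, -0.1]
finger_gap: 0.0297
```

```bash
python3 -c "
from h import *
p,im=snap('scene','sf'); a=load('scene0')[1]
cv2.imwrite('pics/zf.png',cv2.resize(im[140:260,140:520],None,fx=2,fy=2,interpolation=cv2.INTER_CUBIC))
b=cv2.resize(im[160:240,150:230],None,fx=6,fy=6,interpolation=cv2.INTER_CUBIC); cv2.imwrite('pics/zf2.png',b)
print(state()['time'])
"
```

```text
28.85
```

View pics/zf.png

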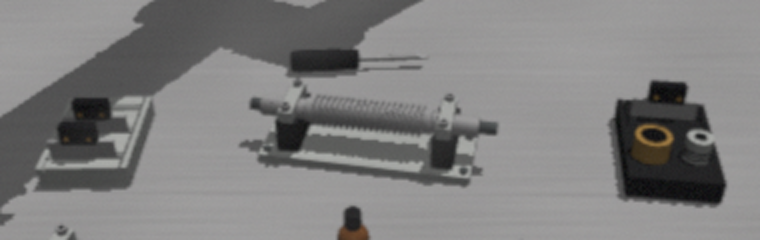

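View pics/zf2.png

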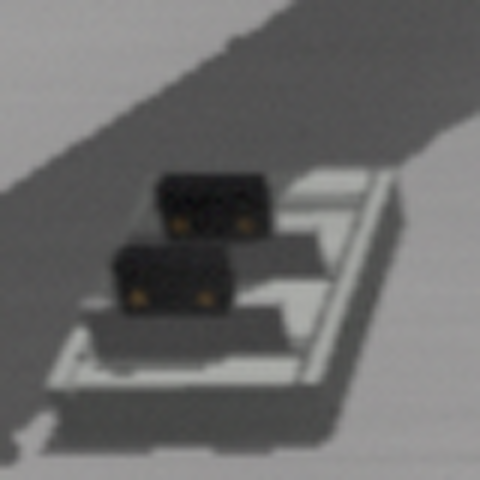

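The two non-fitting leaves stand upright in the rack (grips around zoom (90,108) and (77,133) in the wide crop). The fitting leaf stands in the kit slot (668,93), and the bystanders have not moved. Handing in.

```bash
python3 -c "
from plant import *
print(sign_off())"
```

```text
the job is handed in; nothing more can be done
None
```

The leaf from the rack slot nearest the robot fits the screw, and it now stands in the kit block's slot. I handed the job in at about 29 s of the 72 s allowed.

- **Fitting leaf:** slid along the thread, it dropped 2.9–3.0 mm, with the tool going from z 0.1070 to a firm stop at 0.1041. A 3 mm drop means a 6 mm pitch, and the camera image of the screw also showed a 6 mm pitch.
- **Other two leaves:** each slid about 12 mm along the thread and stayed up on the crests, with no change in height. Both went back into the rack slots they came from.
- **Forces:** contact with the thread read at most about 11 N against the 20 N limit, and 8 N or less when setting leaves down. These are readings at the end of each move, so a brief peak in between would not show.
- **Last checks:** in the final overview picture all three leaves stand upright, and nothing I could see of the nut, coupling, bottle or screwdriver had moved. The gripper is open and raised clear. None of the checks failed or disagreed.

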